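# Switch the bench supply off at the toggle behind it

## Robot

A 6-joint arm with a two-finger parallel gripper is mounted at the origin on the work surface; the furniture and walls round the work are solid. World frame = base frame: x ahead of the robot, y to its left, z up, the work surface at z = 0. Lengths are in m, angles in rad, forces in N, time in s.
With the tool pointing down it reaches from about 0.275 to 0.75 m from the base axis. Payload 10.2 kg.
Tool frame: the origin (TCP) lies midway between the tips of the shut fingers; the grasp point (between the pads) lies 19 mm behind it (env.hold_point_z is the distance from the TCP to the grasp point, in m); z points along the fingers, y is the line along which they close (so a half turn about z gives the same grasp; the last joint's range is limited). The gripper opens to 85 mm and grips with 20 to 120 N. Pads are 22 mm wide; open, the fingers measure 114 mm over their backs; the gripper's body (76 mm by 85 mm) begins 54 mm behind the grasp point. The pads swing forward as they close: fully open they stand 13 mm farther back than shut.
Start: joints at [1.034, 0.313, 1.498, -0, 1.331, -0.223], TCP at [0.162, 0.499, 0.231] pointing down, gripper open.
Joint ranges: [-2.94, 2.94], [-0.97, 2.17], [0.19, 2.56], [-1.23, 4.37], [0.02, 3.11], [-2.88, 2.88]. Speed limits (rad/s): [2.39, 2.39, 3.01, 3.14, 3.14, 3.14].

## Interface

Orientations are given as a unit quaternion [x, y, z, w].
In Python, from bench import env, kinematics, monitor, eyes, job gives the robot as it stands. The module is installed in compiled form; this text tells all that it offers. Calls block until the motion is done:
- env.reach(position, orientation): joint-space move of the TCP to a pose.
- env.movel(position, velocity=0.15, frame=None, guard=None): straight line of the TCP; frame=None keeps the orientation; velocity is the mean speed in m/s. With guard (N) it stops when the force on the tool has changed by that much, and returns True; else False.
- env.set_joints(angles): joint-space move.
- env.release() and env.close_gripper(effort=None): open the fingers fully, or close them until they stop; effort is the grip in N (None keeps the last).
- env.hold(seconds).
- kinematics.ik(position, orientation): joint angles nearest the present ones, or None.
- monitor.sense(): the state.
- eyes.grab_frame(name): name is "scene" or "top"; returns a dict with "frame" (420x560x3 uint8, red, green, blue), "mtx" (3x3 intrinsics, pixels), "view" (4x4, takes a point from world to camera coordinates). Camera axes: x right, y down, z forward; pixel columns grow to the right and rows downward; lengths in m; the calibration is good to about 2 mm. A picture is of the moment at which its call begins. There is no depth.
A pose or a line that the arm cannot do raises env.MotionError and nothing moves.
- job.hand_in(): hands the job in; it is judged then, once.
The state is a dict: "clock": time; "joints": joint angles; "qvel": joint speeds; "joint_efforts": joint torques, N m; "position": TCP position; "ee_rot": TCP orientation; "contact_force": force on the tool from outside, world axes, zero at the start; "ft_torque": the same for the moment, N m; "finger_gap": opening from 0.0 (shut) to 1.0 (fully open); "gripper_force": force on a finger pad.
Only numpy, scipy, OpenCV 4.12 (cv2) and the standard library are available. Lean on these libraries where they do the work, as an engineer would, in place of code of your own. Each camera call takes 0.05 s, during which the arm holds its last target. There are 200 camera calls.

## Task

Switch off the bench power supply: reach over to its back, feel for the left-hand one of the two toggle switches there (left as seen from the robot) and gently press its bat down past centre until it snaps fully down. Leave the right-hand toggle up, and do not disturb the circuit board lying on the supply or the bottle standing beside it.

Things in the scene. Friction and masses are not known exactly. Their poses are not given: they have to be found in the camera images.
- supply: Grey bench power supply, black front, 110 (x) x 220 (y) x 65 (z) mm, fixed to the table. Origin: centre of its underside, on the table; x points from front to back, y to its left as the robot sees it, z up. Flat back face at x = +55 mm. Only two alike metal toggle switches stand out of it. Where they sit along y differs each time and is not tracked: feel or look for them.
- supply_back (a point): Middle of the back face, 40 mm above the table: the height of both bats' pivots, which are 8 mm behind the face. Axes as the supply's. The left toggle's axis is somewhere in y = -10 to +80 mm from here, the right one's 48 to 75 mm to the right of that. Each bat is a round rod, 28 mm from pivot to tip, 9 mm thick near the tip, 6 mm at the pivot; collar 17 mm across at its root.
- left_toggle (a joint): Bat angle of the left-hand toggle (the one to flip), rad: 0 = up (points backwards and 22 degrees upwards, tip 10 mm above pivot height), 0.38 = level, 0.76 = fully down (22 degrees downwards). It pivots only up and down and is rigid sideways. Pressing it down takes about 4 N at the tip at first, less towards level; past level it snaps down by itself.
- right_toggle (a joint): Bat angle of the right-hand toggle, same kind and meaning; starts up at 0 and must stay up.
- circuit_board: Small green circuit board, 50 x 72 x 13 mm, lying loose on top of the supply. Origin: centre of its underside.
- flux_bottle: Small white bottle with a red cap and needle, 29 mm across, 95 mm tall, standing loose on the table at the right of the supply. Origin: centre of its underside.

How it is judged:
By the outcome, as a careful person would: the job done as asked, in the order asked, and still so for the second after the job is handed in, with the robot touching nothing.
It also fails if it takes over 45 s, if anything falls off the work surface, if the arm or the gripper's body presses on something with over 40 N, if the wrist force passes 120 N, or if a joint passes its speed limit or range.

## Working session

There is one attempt and no reset: what is moved stays moved. The work goes in short steps, each a Python script; the robot and the scene stay as the last script left them, time stands still between calls to the robot, and variables do not carry over. Pictures are saved under pics/ and viewed, at most 10 in all, crops included, and the job is handed in when it is done.

```bash
mkdir -p pics
python3 - <<'E'
from bench import env, monitor, eyes
import cv2, numpy as np
for n in ("scene","top"):
    f=eyes.grab_frame(n); cv2.imwrite(f"pics/{n}0.png",f["frame"][:,:,::-1]); np.savez(n+".npz",**f)
    V=np.array(f["view"]);print(n,np.array(f["mtx"]).round(1).tolist(),(-V[:3,:3].T@V[:3,3]).round(3),V[:3,:3].round(3).tolist())
s=monitor.sense();print(s["clock"],s["position"],s["ee_rot"],s["finger_gap"])
E
```

```text
scene [[391.7, 0.0, 280.3], [0.0, 391.7, 211.8], [0.0, 0.0, 1.0]] [-0.131  0.253  0.458] [[-0.478, -0.878, 0.005], [-0.403, 0.214, -0.89], [0.781, -0.428, -0.456]]
top [[529.1, 0.0, 284.1], [0.0, 529.1, 213.5], [0.0, 0.0, 1.0]] [ 0.489 -0.142  0.923] [[-0.022, -0.999, -0.04], [-0.999, 0.023, -0.032], [0.033, 0.039, -0.999]]
0.1 [0.16194601 0.4991669  0.23079241] [ 1.56256343e-01  9.87716371e-01 -5.29489407e-04 -2.11193067e-04] 1.0012350008791893
```

View pics/scene0.png

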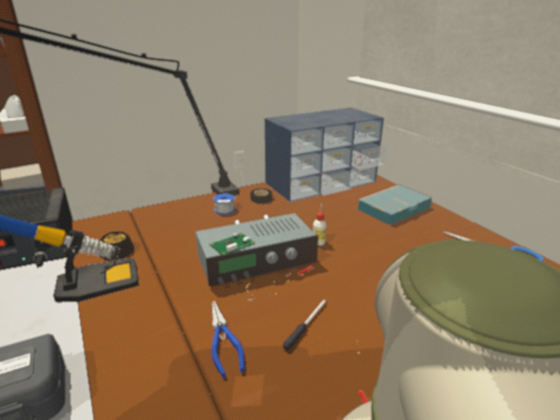

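View pics/top0.png

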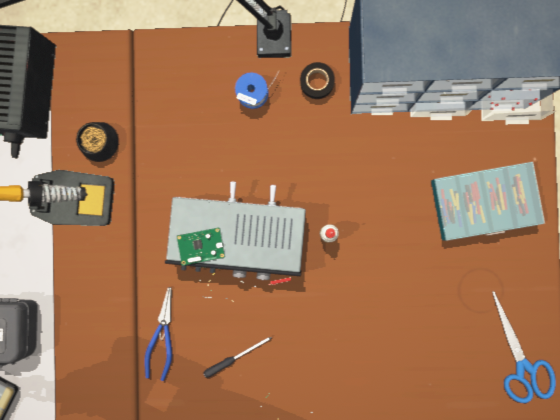

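The scene view shows the supply at about (257,247), with the bottle at (320,230) and the board at (232,243). In the top view the supply spans columns 167–306 and rows 198–275. The two bats stand out at the back at (233,190) and (273,194), and the bottle is at (329,233).

```bash
cat > h.py <<'E'
import numpy as np, cv2
def ray(f,uv,z):
    V=np.array(f["view"]);R,t=V[:3,:3],V[:3,3];c=-R.T@t
    d=R.T@np.linalg.inv(f["mtx"])@[uv[0],uv[1],1]
    return c+d*(z-c[2])/d[2]
def line2(obs):  # obs: (frame,uv) list -> 3D point least squares
    A=np.zeros((3,3));b=np.zeros(3)
    for f,uv in obs:
        V=np.array(f["view"]);R,t=V[:3,:3],V[:3,3];c=-R.T@t
        d=R.T@np.linalg.inv(f["mtx"])@[uv[0],uv[1],1];d/=np.linalg.norm(d)
        P=np.eye(3)-np.outer(d,d);A+=P;b+=P@c
    return np.linalg.solve(A,b)
E
python3 - <<'E'
import numpy as np,cv2
t=np.load("top.npz")["frame"];s=np.load("scene.npz")["frame"]
a=cv2.resize(t[175:285,155:345],None,fx=4,fy=4,interpolation=cv2.INTER_CUBIC)
b=cv2.resize(s[205:285,190:335],None,fx=5,fy=5,interpolation=cv2.INTER_CUBIC)
cv2.imwrite("pics/tc.png",a[:,:,::-1]);cv2.imwrite("pics/sc.png",b[:,:,::-1])
E
```

```text
(no output)
```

View pics/tc.png

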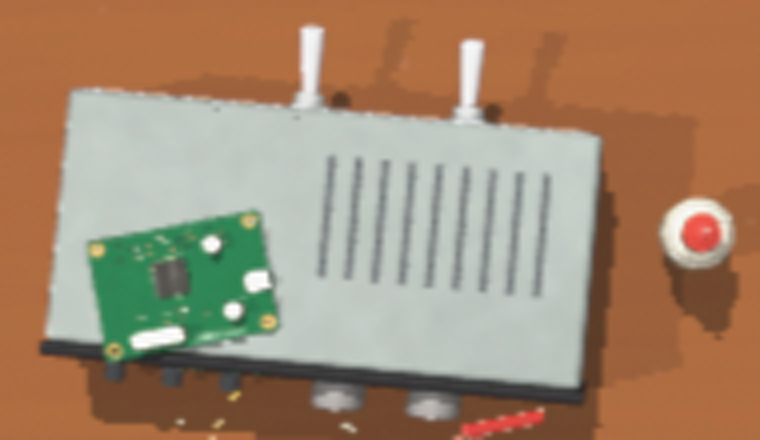

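View pics/sc.png

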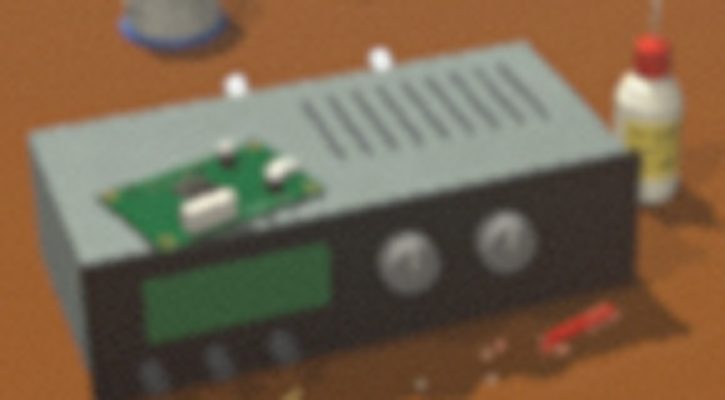

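The 4x top crop shows the bat tips at (312,28) and (472,42), the roots at (308,105) and (467,122), and the supply's back corners at (72,90) and (600,135). The scene crop shows the white tips just above the back edge, at (236,82) and (380,58).

Run:
```python
import numpy as np,cv2
from h import *
T=dict(np.load("top.npz"));S=dict(np.load("scene.npz"))
hsv=cv2.cvtColor(T["frame"],cv2.COLOR_RGB2HSV)
g=((hsv[:,:,1]<60)&(hsv[:,:,2]>120)).astype(np.uint8); g[:,:155]=0;g[:,312:]=0;g[:175]=0;g[285:]=0
body=cv2.morphologyEx(g,cv2.MORPH_CLOSE,np.ones((15,15)))
body=cv2.morphologyEx(body,cv2.MORPH_OPEN,np.ones((15,15)))
c=max(cv2.findContours(body,cv2.RETR_EXTERNAL,cv2.CHAIN_APPROX_NONE)[0],key=cv2.contourArea)[:,0].astype(float)
# back edge: top pixel of each column
cols=[u for u in range(178,302) if not(226<u<240 or 266<u<281)]
edge=np.array([[u,np.where(body[:,u])[0].min()-.5] for u in cols])
W=np.array([ray(T,p,.065) for p in edge]);k=np.polyfit(W[:,1],W[:,0],1)
yaw=-np.arctan(k[0]);print("back edge x=",k,"yaw",yaw, "res",np.std(W[:,0]-np.polyval(k,W[:,1])))
ends=[ray(T,((x+.5)/4-.5+155,(y+.5)/4-.5+175),.065) for x,y in[(72,90),(600,135),(580,390)]]
print("corners",np.round(ends,4),np.linalg.norm(ends[0]-ends[1]))
ex=np.array([np.cos(yaw),np.sin(yaw)]);ey=np.array([-ex[1],ex[0]])
mid=(ends[0]+ends[1])[:2]/2
for (tx,ty),(rx,ry),(sx,sy) in[((312,30),(308,105),(236,82)),((472,44),(467,122),(380,58))]:
    ut=((tx+.5)/4-.5+155,(ty+.5)/4-.5+175);ur=((rx+.5)/4-.5+155,(ry+.5)/4-.5+175)
    us=((sx+.5)/5-.5+190,(sy+.5)/5-.5+205)
    tip=ray(T,ut,.05);root=ray(T,ur,.041);tri=line2([(T,ut),(S,us)])
    print("tip",tip.round(4),"loc",((tip[:2]-mid)@ex).round(4),((tip[:2]-mid)@ey).round(4),"root loc",((root[:2]-mid)@ex).round(4),((root[:2]-mid)@ey).round(4),"tri",tri.round(4))
print("mid",mid)
b=ray(T,((700+.5)/4-.5+155,(232+.5)/4-.5+175),.085);print("bottle cap",b,(b[:2]-mid)@ex,(b[:2]-mid)@ey)
```

```text
back edge x= [0.11119297 0.54157771] yaw -0.11073807836861174 res 0.0007975814237162556
corners [[ 0.5482  0.0738  0.065 ]
 [ 0.5247 -0.142   0.065 ]
 [ 0.4218 -0.1315  0.065 ]] 0.21708808523365708
tip [ 0.5718 -0.0234  0.05  ] loc 0.0339 0.0145 root loc 0.0031 0.0146 tri [ 0.5715 -0.024   0.0511]
tip [ 0.5643 -0.0899  0.05  ] loc 0.0338 -0.0524 root loc 0.0018 -0.0526 tri [ 0.564  -0.0903  0.05  ]
mid [ 0.53648212 -0.03406757]
bottle cap [ 0.48465054 -0.18054109  0.085     ] -0.035327038120837734 -0.15130434168712342
```

Run:
```python
from bench import env, kinematics, monitor, eyes
import numpy as np,cv2
from scipy.spatial.transform import Rotation as R
yaw=-.1107;ex=np.array([np.cos(yaw),np.sin(yaw)]);ey=np.array([-ex[1],ex[0]])
xy=np.array([.5368,-.0341])+.031*ex+.0145*ey
q=(R.from_euler("z",yaw)*R.from_euler("y",np.pi)).as_quat()
env.close_gripper(20)
env.reach([*xy,.20],q)
env.movel([*xy,.075],.1,guard=15)
s=monitor.sense();print(s["clock"],s["position"],s["contact_force"],xy,s["finger_gap"])
f=eyes.grab_frame("top");g=eyes.grab_frame("scene")
a=cv2.resize(f["frame"][165:285,155:345],None,fx=3,fy=3);b=cv2.resize(g["frame"][150:290,170:360],None,fx=3,fy=3)
cv2.imwrite("pics/above.png",np.vstack([a,b])[:600*2,:,::-1][::1]) if 0 else cv2.imwrite("pics/above.png",cv2.resize(np.vstack([a,b]),None,fx=.75,fy=.75)[:,:,::-1])
```

```text
4.625 [ 0.56952286 -0.02319481  0.07558603] [ 0.94156179 -0.40037808  0.18981557] [ 0.56921212 -0.02311345] 0.00016859057463955996
```

View pics/above.png

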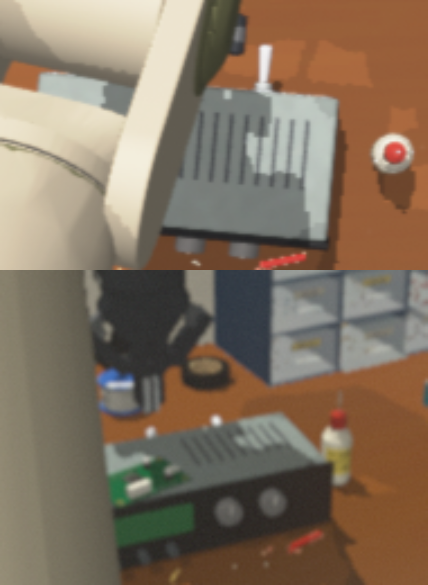

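The picture shows the shut fingertips directly over the left bat (fingertips at (150,400), bat at (151,432)). The right bat, board and bottle are untouched. Next I press slowly in small steps and log the force.

Run:
```python
from bench import env, monitor
import numpy as np
p=np.array(monitor.sense()["position"]);f0=np.array(monitor.sense()["contact_force"])
for z in np.arange(.060,.0355,-.002):
    hit=env.movel([p[0],p[1],z],.015,guard=12)
    s=monitor.sense();print(round(s["clock"],2),round(z,3),s["position"][2].round(4),(np.array(s["contact_force"])-f0).round(1),hit)
    if hit: break
```

```text
5.88 0.06 0.0601 [-0.6  0.3 -0.5] False
6.16 0.058 0.0579 [-1.4  0.2 -0.2] False
6.44 0.056 0.0559 [-0.8 -0.5 -0.6] False
6.72 0.054 0.054 [-1.4  0.4 -0.6] False
7.01 0.052 0.0526 [1.7 0.1 4.3] False
7.29 0.05 0.0508 [3.2 0.8 4.5] False
7.58 0.048 0.0481 [ 1.6 -0.2  1.3] False
7.86 0.046 0.0454 [-0.3 -0.  -1.3] False
8.14 0.044 0.0437 [-0.6 -0.6 -0.3] False
8.43 0.042 0.0419 [-0.3  0.6 -0.4] False
8.71 0.04 0.0399 [-0.1  0.2  0.5] False
8.99 0.038 0.0381 [ 0.7 -0.2 -0.2] False
9.2 0.036 0.0374 [-3.7  0.2  8.2] True
```

The force log shows contact at about 4 N, the snap near z = 0.046, then the bat against its lower stop. I'll lift straight up, clear the view and check.

Run:
```python
from bench import env, monitor, eyes
import numpy as np,cv2
p=monitor.sense()["position"]
env.movel([p[0],p[1],.20],.1)
env.set_joints([1.034,0.313,1.498,0,1.331,-0.223])
f=eyes.grab_frame("top");g=eyes.grab_frame("scene")
T=np.load("top.npz")["frame"]
h=lambda im:cv2.resize(im[175:285,155:345],None,fx=3,fy=3,interpolation=cv2.INTER_CUBIC)
b=cv2.resize(g["frame"][205:285,190:335],(570,314),interpolation=cv2.INTER_CUBIC)
o=np.vstack([h(f["frame"]),b])
cv2.imwrite("pics/after.png",cv2.resize(o,None,fx=.9,fy=.9)[:,:,::-1])
d=cv2.absdiff(T,f["frame"]).max(2)[175:285,155:345]>40
print(monitor.sense()["clock"],[ (c[:4].tolist()) for c in cv2.connectedComponentsWithStats(d.astype(np.uint8))[2][1:] if c[4]>3])
```

```text
13.4417 [[75, 6, 4, 13], [79, 7, 7, 18]]
```

View pics/after.png

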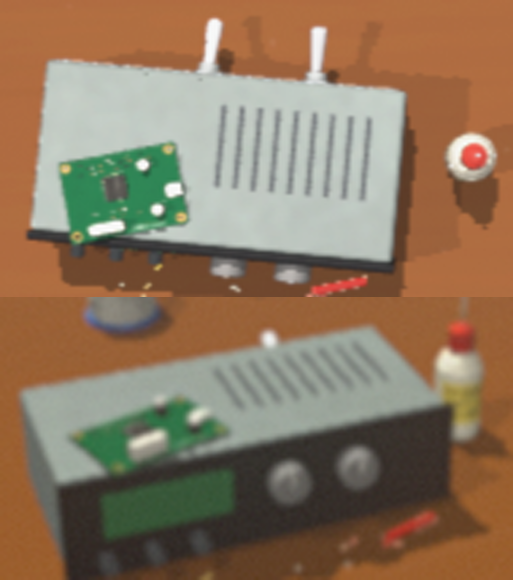

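In the scene view the left bat has dropped out of sight behind the supply, while the right one is still up at (269,340). The only changes in the top view are at the left bat, so the board and bottle haven't moved.

```bash
python3 -c "
from bench import job; print(job.hand_in())"
```

```text
the job is handed in; nothing more can be done
None
```

The left toggle snapped fully down, the right one is still up, the board and bottle were not disturbed, and the job is handed in at about 13.5 s on the robot's clock.

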